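# Snap the lid of the food box shut, catch by catch

## Task

The lid of the round glass food box has only been laid on: close it by pressing its rim straight down with your fingertips at one thumb tab after another, each until its catch clicks, so that in the end all three catches are shut and the lid sits flush on the glass all round. Only press: do not pick up or pry the lid or the box, do not shove the box about or tip it, and leave the other things on the worktop as they stand.

Things in the scene. Friction and masses are not known exactly. Their poses are not given: they have to be found in the camera images.
- food_box: Round clear glass food box with a lemon and a garlic bulb inside, standing loose on the worktop, about 0.9 kg in all. 142 mm across at the rim, 128 mm at the foot, rim 72 mm above the worktop. Origin: centre of its underside; z up.
- lid: Round petrol-blue plastic lid, 160 mm across, about 0.15 kg, with a raised rim and on it three cream-coloured ribbed thumb tabs, 120 degrees apart. Origin: on its axis, in the plane that lands on the glass rim: 72 mm above the box's origin when shut, 79 mm while it only lies on its catches. A tab pressed down leaves the other two up; pressed between the tabs, the lid tips up on the far side.
- tab_a (a point): Press point: middle of the first thumb tab's flat top (26 mm radially, 34 mm across), 66 mm from the lid's axis along its +x, 11 mm above the lid's origin plane: 90 mm above the worktop before, 83 mm when shut. The sprung catch under it gives way at 7 to 17 N (the last one is stiffest) within about 4 mm, clicks and holds; the tab then rests hard on the glass, 7 mm lower.
- tab_b (a point): The same point of the second tab, 120 degrees counter-clockwise from the first seen from above; heights and catch as there.
- tab_c (a point): The same point of the third tab, 240 degrees counter-clockwise from the first seen from above; heights and catch as there.
- honey_jar: Bystander: square-shouldered honey jar with a red lid, 66 mm wide, 85 mm tall, loose. Origin: centre of its underside.
- spice_jar: Bystander: spice jar with a red cap, 45 mm wide, 106 mm tall, loose. Origin: centre of its underside.
- kitchen_timer: Bystander: white dome-shaped kitchen timer, 64 mm wide, 58 mm tall, loose. Origin: centre of its underside.

How it is judged:
On the way, in this order (a step that is already met when the one before it is completed fails the run):
1. one catch is shut while the other two tabs are still up (((z of tab_a in the frame of food_box below 0.0848 m and z of each of tab_b, tab_c in the frame of food_box above 0.087 m) or (z of tab_b in the frame of food_box below 0.0848 m and z of each of tab_a, tab_c in the frame of food_box above 0.087 m) or (z of tab_c in the frame of food_box below 0.0848 m and z of each of tab_a, tab_b in the frame of food_box above 0.087 m))), for 0.1 s.
2. two catches are shut while the last tab is still up (((z of tab_a in the frame of food_box above 0.087 m and z of each of tab_b, tab_c in the frame of food_box below 0.0848 m) or (z of tab_b in the frame of food_box above 0.087 m and z of each of tab_a, tab_c in the frame of food_box below 0.0848 m) or (z of tab_c in the frame of food_box above 0.087 m and z of each of tab_a, tab_b in the frame of food_box below 0.0848 m))), for 0.1 s.
At the end, for the whole second after the job is handed in: All three thumb tabs are down within 1.8 mm of their shut height on the glass, the lid is centred on the box within 4 mm, and the box stands upright on the worktop at rest (z of each of tab_a, tab_b, tab_c in the frame of food_box below 0.0848 m and horizontal distance between lid and food_box below 0.004 m and angle between food_box's own z axis and vertical below 0.03 rad and height (world z) of food_box below 0.004 m and linear speed of each of food_box, lid below 0.01 m/s); the robot touches nothing.
It fails at once if the lid is lifted or pried off the box (raised more than 10 mm from where it lay, or tilted more than 14 degrees) (z of lid in the frame of food_box above 0.089 m or angle between lid's own z axis and vertical above 0.25 rad).
It fails at once if the box is lifted more than 10 mm or tipped more than 8 degrees (height (world z) of food_box above 0.01 m or angle between food_box's own z axis and vertical above 0.14 rad).
It fails at once if the box is shoved more than 30 mm from its place (distance of food_box from where it was at the start of the episode above 0.03 m).
It fails at once if a bystander is moved more than 20 mm or tipped (distance of any of honey_jar, spice_jar, kitchen_timer from where it was at the start of the episode above 0.02 m or angle between any of honey_jar, spice_jar, kitchen_timer's own z axis and vertical above 0.3 rad).
It also fails if it takes over 40 s, if anything falls off the work surface, if the arm or the gripper's body presses on something with over 40 N, if the wrist force passes 120 N, or if a joint passes its speed limit or range.

## Robot

A 6-joint arm with a two-finger parallel gripper is mounted at the origin on a cart in front of the work surface, level with it; the furniture and walls round the work are solid. World frame = base frame: x ahead of the robot, y to its left, z up, the work surface at z = 0. Lengths are in m, angles in rad, forces in N, time in s.
With the tool pointing down it reaches from about 0.375 to 0.9 m from the base axis. Payload 3.1 kg.
Tool frame: the origin (TCP) lies at the very end of the fingers, on their centre line; the grasp point (between the pads) lies 19 mm behind it (grip_depth is the distance from the TCP to the grasp point, in m); z points along the fingers, y is the line along which they close (so a half turn about z gives the same grasp; the last joint's range is limited). The gripper opens to 85 mm and grips with 20 to 120 N. Pads are 22 mm wide; open, the fingers measure 114 mm over their backs; the gripper's body (76 mm by 85 mm) begins 54 mm behind the grasp point. The pads swing forward as they close: fully open they stand 13 mm farther back than shut.
Start: joints at [1.111, 0.527, 1.433, -0, 1.181, -0.178], TCP at [0.173, 0.601, 0.231] pointing down, gripper open.
Joint ranges: [-3.08, 3.08], [-0.75, 2.2], [0.22, 2.44], [-1.43, 4.57], [0, 2.65], [-2.85, 2.85]. Speed limits (rad/s): [2.79, 2.79, 3.14, 3.14, 3.14, 3.14].

## Interface

Orientations are given as a unit quaternion [x, y, z, w].
In Python, from station import * gives the robot as it stands.
- The arm moves only by the tool apply_moves, never from a script. Its argument "plan" is a list of rows, each a list of 7 numbers: the shift along the tool's x, y, z in m, then the turn, a rotation vector about the tool's x, y, z in rad, then the gripper command: -1 is fully open, 1 is shut, values between are in proportion. In form: [[dx, dy, dz, wx, wy, wz, jaw], ...]. A call has 1 to 8 rows; each row shifts and turns the commanded pose from where the row before left it, along the tool's axes as they then stand; what a row does not reach is not made up. A row lasts 1/8 s, in which the tool goes at most 62.5 mm and 10.7 degrees, less where a joint would pass 70% of its speed; a pose out of reach is approached as far as the arm can. A call is refused whole if a number of a shift passes 0.0625 or a number of a turn 0.188, either way. A call with a gripper value outside its range is refused whole. The fingers move at their own pace and stop on an object; "force" is the grip in N (left out, the last holds). Time passes only in rows, so rows that do not move let the fingers close. It gives the time, the measured TCP pose, the force, the opening and the grip force at its end, in the units of the state.
- sense(): the state, without advancing time (a new reading comes with each control period).
- snapshot(name): name is "side" or "top" or "wrist"; returns the picture (480x640x3 uint8, red, green, blue); there is no depth.
- calibration(name): a dict with "camera_matrix" (3x3 intrinsics, pixels), "k1" (the pictures are not rectified: a ray, as slopes to the right and down, at radius r is drawn at 1 + k1 r^2 times it, then the intrinsics apply), "R" (3x3) and "t" (3): a world point X has camera coordinates R X + t; the wrist camera has in their place "mount" (4x4, takes a point from camera to tool coordinates, whose origin is the TCP and whose axes are the flange's). Camera axes: x right, y down, z forward; pixel columns grow to the right and rows downward; lengths in m; the calibration is good to about 2 mm. A picture is of the moment at which its call begins: read the wrist's pose just before it. calibration takes no time and is no camera call.
- sign_off(): hands the job in; it is judged then, once.
The state is a dict: "t": time; "q": joint angles; "qd": joint speeds; "tau": joint torques, N m; "tcp_pos": TCP position; "tool_rot": TCP orientation; "force": force on the tool from outside, world axes, zero at the start; "ft_torque": the same for the moment, N m; "finger_gap": opening from 0.0 (shut) to 1.0 (fully open); "gripper_force": force on a finger pad.
Only numpy, scipy, OpenCV 4.12 (cv2) and the standard library are available. Lean on these libraries where they do the work, as an engineer would, in place of code of your own. Each camera call takes 0.05 s, during which the arm holds its last target. There are 200 camera calls.

## Working session

There is one attempt and no reset: what is moved stays moved. The work goes in short steps, Python scripts to look and compute and a tool call to move; the robot and the scene stay as the last step left them, time stands still between calls to the robot, and variables do not carry over. Pictures are saved under pics/ and viewed, at most 10 in all, crops included, and the job is handed in when it is done.

Besides the shell and the picture viewer there is one more tool, called as name([rows], argument=value, ...), one row to a line, values as JSON. apply_moves: Moves the arm, as the interface text tells. Its arguments: {"type":"object","properties":{"plan":{"type":"array"},"force":{"type":"number"}},"required":["plan"]}

```bash
mkdir -p pics; ls
python3 - <<'E'
from station import *
import cv2,numpy as np
s=sense();print(s)
for n in("top","side"):
    im=snapshot(n);cv2.imwrite(f"pics/{n}0.png",im[:,:,::-1]);c=calibration(n);print(n,c)
E
```

```text
pics
{'t': 0.0, 'q': array([ 1.11150474e+00,  5.28486469e-01,  1.43392201e+00, -5.17491421e-05,
        1.18137931e+00, -1.78467045e-01]), 'qd': array([ 0.00071472,  0.00076926, -0.00194846,  0.00085612,  0.00077834,
        0.0005927 ]), 'tau': array([ 2.10742459e-03, -4.42339754e+01, -1.78032660e+01, -2.06795681e-05,
        8.32743739e-03,  2.51570391e-06]), 'tcp_pos': array([0.17285701, 0.59986724, 0.23031487]), 'tool_rot': array([ 1.39941505e-01,  9.90159164e-01, -1.04973521e-03, -3.21369200e-04]), 'force': array([ 0.40372156, -0.45352321,  0.31766458]), 'ft_torque': array([-0.02233488, -0.03449706, -0.02138683]), 'gripper_force': 0.0, 'finger_gap': 0.9986721313388203}
top {'camera_matrix': array([[551.01890003,   0.        , 322.54253474],
       [  0.        , 551.01890003, 243.16643195],
       [  0.        ,   0.        ,   1.        ]]), 'k1': 0.003225693964411797, 'R': array([[-0.02124592, -0.99968681,  0.01322455],
       [-0.99556099,  0.01994144, -0.09198185],
       [ 0.09168932, -0.01512009, -0.99567286]]), 't': array([0.05720349, 0.58588096, 1.10643099])}
side {'camera_matrix': array([[444.89725973,   0.        , 323.41340588],
       [  0.        , 444.89725973, 237.72995955],
       [  0.        ,   0.        ,   1.        ]]), 'k1': -0.0367934929286412, 'R': array([[ 9.92822124e-01, -1.19600288e-01, -4.71040228e-05],
       [-7.64923034e-02, -6.34672627e-01, -7.68986075e-01],
       [ 9.19410601e-02,  7.63469991e-01, -6.39265527e-01]]), 't': array([-0.56291879,  0.15862069,  1.09007592])}
```

View pics/top0.png

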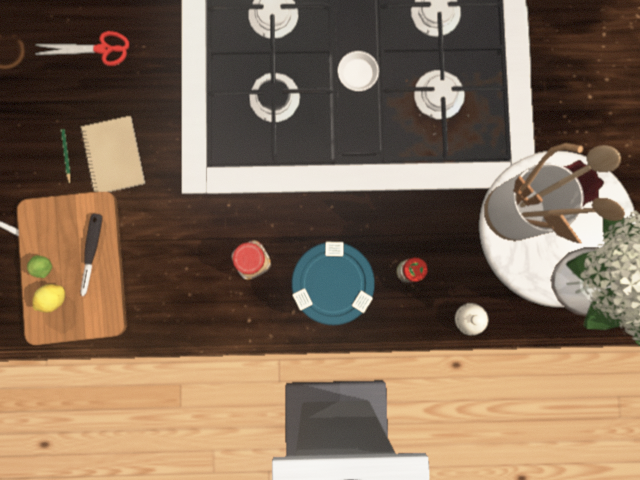

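View pics/side0.png

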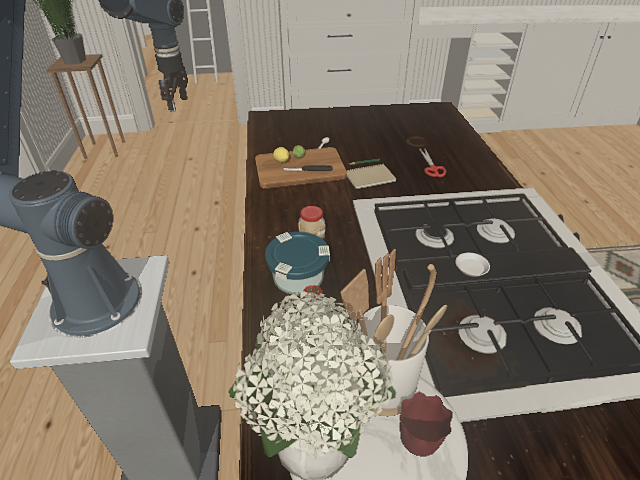

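The top view shows the lid centred near (333,284), with tabs at about (334,249), (303,299) and (362,301). The honey jar is at (251,259), the spice jar at (413,270) and the timer at (471,319). In the side view the lid is near (297,250), with tabs at (284,238), (323,251) and (284,269). Next I'll triangulate the tabs.

```bash
cat > h.py <<'E'
from station import *
import cv2,numpy as np
def blobs(im,box,lo,hi,amin=30):
    x0,y0,x1,y1=box; h=cv2.cvtColor(im,cv2.COLOR_RGB2HSV)
    m=np.zeros(h.shape[:2],np.uint8); m[y0:y1,x0:x1]=cv2.inRange(h,lo,hi)[y0:y1,x0:x1]
    n,_,st,ce=cv2.connectedComponentsWithStats(m)
    return [(ce[i],st[i,4]) for i in range(1,n) if st[i,4]>=amin],m
def ray(c,uv):
    K=c["camera_matrix"]; d=np.array([(uv[0]-K[0,2])/K[0,0],(uv[1]-K[1,2])/K[1,1]])
    p=d.copy()
    for _ in range(9): p=d/(1+c["k1"]*(p@p))
    v=c["R"].T@np.array([*p,1]); return -c["R"].T@c["t"],v/np.linalg.norm(v)
def plane(c,uv,z):
    o,v=ray(c,uv); return o+v*(z-o[2])/v[2]
def tri(r1,r2):
    A=np.c_[r1[1],-r2[1]]; k=np.linalg.lstsq(A,r2[0]-r1[0],rcond=None)[0]
    a=r1[0]+k[0]*r1[1]; b=r2[0]+k[1]*r2[1]; return (a+b)/2,np.linalg.norm(a-b)
E
python3 - <<'E'
from h import *
R={}
for n,box in(("top",(285,235,385,330)),("side",(262,228,332,280))):
    im=cv2.imread(f"pics/{n}0.png")[:,:,::-1].copy();c=calibration(n)
    b,_=blobs(im,box,(0,0,170),(60,90,255),25)
    l,_=blobs(im,box,(85,80,40),(110,255,255),300)
    print(n,[(np.round(p,1),a) for p,a in b],[(np.round(p,1),a) for p,a in l])
    R[n]=[(c,p) for p,a in b]
for c,p in R["top"]:
    for d,q in R["side"]:
        x,e=tri(ray(c,p),ray(d,q))
        if e<.015: print(np.round(p),np.round(q),np.round(x,4),round(e,4),"z=.09 top",np.round(plane(c,p,.09),4),"side",np.round(plane(d,q,.09),4))
c=calibration("top")
for u,z in(((251,259),.085),((413,270),.106),((471,319),.058)):print(np.round(plane(c,u,z),3))
E
```

```text
top [(array([334. , 248.6]), np.int32(243)), (array([302.2, 298.9]), np.int32(257)), (array([361.9, 301.3]), np.int32(256))] [(array([332.8, 282.9]), np.int32(4497))]
side [(array([310.5, 229.5]), np.int32(37)), (array([283.7, 236.9]), np.int32(63)), (array([323.8, 250.2]), np.int32(65)), (array([283.2, 267.8]), np.int32(89)), (array([279.9, 276.3]), np.int32(66)), (array([314.5, 277. ]), np.int32(43))] [(array([297.9, 253.4]), np.int32(1723))]
[334. 249.] [324. 250.] [0.5705 0.0241 0.0894] 0.0005 z=.09 top [0.5702 0.0241 0.09  ] side [0.5707 0.0234 0.09  ]
[302. 299.] [284. 237.] [0.4745 0.0875 0.0895] 0.0005 z=.09 top [0.4743 0.0875 0.09  ] side [0.4748 0.0869 0.09  ]
[302. 299.] [283. 268.] [ 0.4702  0.0902 -0.0215] 0.0064 z=.09 top [0.4743 0.0875 0.09  ] side [ 0.4675 -0.0278  0.09  ]
[362. 301.] [284. 237.] [ 0.4714 -0.0199  0.1779] 0.0057 z=.09 top [ 0.4673 -0.0272  0.09  ] side [0.4748 0.0869 0.09  ]
[362. 301.] [283. 268.] [ 0.4674 -0.0273  0.0895] 0.0003 z=.09 top [ 0.4673 -0.0272  0.09  ] side [ 0.4675 -0.0278  0.09  ]
[362. 301.] [280. 276.] [ 0.4625 -0.0294  0.0643] 0.0088 z=.09 top [ 0.4673 -0.0272  0.09  ] side [ 0.4585 -0.0556  0.09  ]
[0.553 0.186 0.085]
[ 0.525 -0.125  0.106]
[ 0.427 -0.245  0.058]
```

apply_moves([
  [-0.02,-0.02,0,0,0,0,1],
  [-0.04,-0.038,0,0,0,0,1],
  [-0.04,-0.038,0,0,0,0,1],
  [-0.04,-0.038,0,0,0,0,1],
  [-0.04,-0.038,0,0,0,0,1],
  [-0.04,-0.038,0,0,0,0,1],
  [-0.04,-0.038,0,0,0,0,1],
  [-0.04,-0.038,0,0,0,0,1],
], force=40)

```text
t: 1.1
tcp_pos: [0.3827, 0.241, 0.2312]
tool_rot: [0.14, 0.99, 0.0, -0.0]
force: [0.9, 0.4, -0.0]
finger_gap: 0.004
gripper_force: 0.0
```

apply_moves([
  [-0.04,-0.038,0,0,0,0,1],
  [-0.04,-0.038,0,0,0,0,1],
  [-0.03,-0.03,0,0,0,0,1],
  [0,0,0,0,0,0,1],
  [0,0,0,0,0,0,1],
  [0,0,0,0,0,0,1],
])

```text
t: 1.85
tcp_pos: [0.4575, 0.1112, 0.2312]
tool_rot: [0.139, 0.99, 0.0, -0.001]
force: [0.5, 0.6, 0.1]
finger_gap: 0.001
gripper_force: 0.0
```

```bash
cat >> h.py <<'E'
from scipy.spatial.transform import Rotation as Ro
T={"F":(.5705,.024),"L":(.4747,.0875),"R":(.4674,-.0275)}
def go(k,z=.0895):
    s=sense();R=Ro.from_quat(s["tool_rot"]).as_matrix()
    print(round(s["t"],2),np.round(s["tcp_pos"],4),"F",np.round(s["force"],1),"gap",round(s["finger_gap"],3),"shift to",k,np.round(R.T@(np.array([*T[k],z])-s["tcp_pos"]),4),"rot",np.round(R,3).tolist())
E
python3 -c "
from h import *
go('L')"
```

```text
1.85 [0.4575 0.1112 0.2312] F [0.5 0.6 0.1] gap 0.001 shift to L [-0.0232 -0.018   0.1416] rot [[-0.961, 0.276, -0.001], [0.276, 0.961, 0.0], [0.001, -0.0, -1.0]]
```

apply_moves([
  [-0.023,-0.018,0.03,0,0,0,1],
  [0,0,0.05,0,0,0,1],
  [0,0,0.035,0,0,0,1],
  [0,0,0.01,0,0,0,1],
  [0,0,0,0,0,0,1],
  [0,0,0,0,0,0,1],
])

```text
t: 2.6
tcp_pos: [0.4766, 0.0869, 0.1076]
tool_rot: [0.14, 0.99, 0.0, 0.001]
force: [0.4, -0.3, 1.2]
finger_gap: 0.001
gripper_force: 0.0
```

```bash
python3 -c "
from h import *
go('L')
im=snapshot('side');cv2.imwrite('pics/s1.png',cv2.resize(im[170:320,220:380],None,fx=4,fy=4)[:,:,::-1])"
```

```text
2.6 [0.4766 0.0869 0.1076] F [ 0.4 -0.3  1.2] gap 0.001 shift to L [0.002  0.     0.0181] rot [[-0.961, 0.276, 0.003], [0.276, 0.961, -0.0], [-0.003, 0.001, -1.0]]
```

View pics/s1.png

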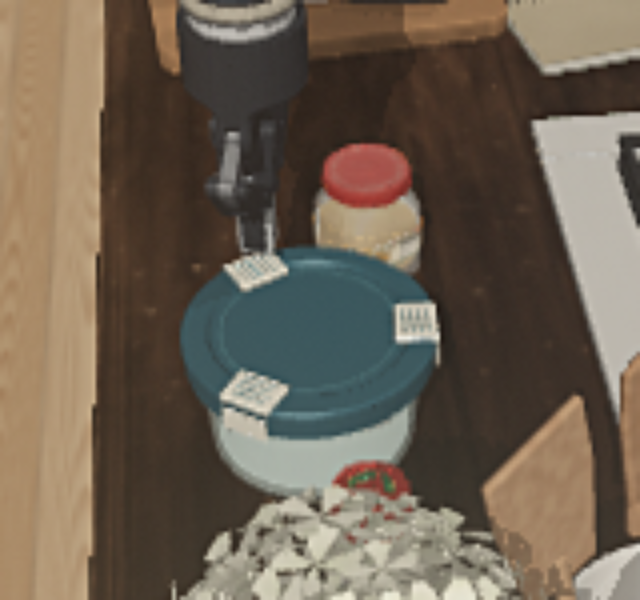

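The shut fingertips, at crop (256,248), hang just above the L tab at (255,270), lined up with it. Now I'll press.

apply_moves([
  [0.001,0,0.008,0,0,0,1],
  [0,0,0.006,0,0,0,1],
  [0,0,0.003,0,0,0,1],
  [0,0,0.002,0,0,0,1],
  [0,0,0,0,0,0,1],
  [0,0,0,0,0,0,1],
])

```text
t: 3.4
tcp_pos: [0.4749, 0.0866, 0.0872]
tool_rot: [0.14, 0.99, -0.0, 0.0]
force: [0.4, 0.5, -0.0]
finger_gap: 0.0
gripper_force: 0.0
```

apply_moves([
  [0,0,0.001,0,0,0,1],
  [0,0,0.001,0,0,0,1],
  [0,0,0,0,0,0,1],
])

```text
t: 3.78
tcp_pos: [0.4745, 0.0868, 0.0851]
tool_rot: [0.14, 0.99, -0.0, -0.0]
force: [-0.2, 0.2, 0.4]
finger_gap: 0.001
gripper_force: 0.0
```

apply_moves([
  [0,0,0.001,0,0,0,1],
  [0,0,0.001,0,0,0,1],
  [0,0,0,0,0,0,1],
])

```text
t: 4.15
tcp_pos: [0.4747, 0.0868, 0.0834]
tool_rot: [0.14, 0.99, -0.0, 0.0]
force: [0.6, 0.5, 2.3]
finger_gap: -0.003
gripper_force: 1.2
```

```bash
python3 -c "
from h import *
go('L')
im=snapshot('side');cv2.imwrite('pics/s2.png',cv2.resize(im[170:320,220:380],None,fx=4,fy=4)[:,:,::-1])
im=snapshot('wrist');cv2.imwrite('pics/w2.png',im[:,:,::-1])"
```

```text
4.15 [0.4747 0.0868 0.0834] F [0.6 0.5 2.3] gap -0.003 shift to L [ 0.0001  0.0007 -0.0061] rot [[-0.961, 0.277, 0.0], [0.277, 0.961, -0.0], [-0.0, -0.0, -1.0]]
```

View pics/s2.png

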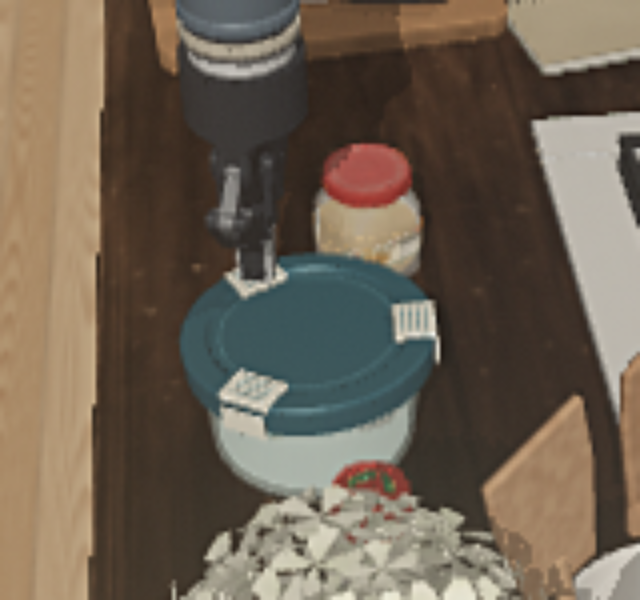

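View pics/w2.png

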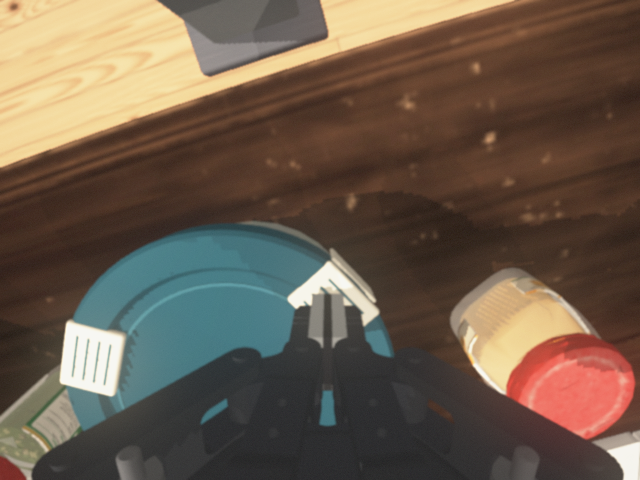

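The fingertips sit on the L tab, which has sunk from crop row 270 to about 280, while the other two stay up. The wrist view agrees, with the tips on the tab near (330,295). Next I'll press until it is hard.

apply_moves([
  [0,0,0.001,0,0,0,1],
  [0,0,0.001,0,0,0,1],
  [0,0,0,0,0,0,1],
])

```text
t: 4.62
tcp_pos: [0.4747, 0.0869, 0.0826]
tool_rot: [0.14, 0.99, 0.0, 0.0]
force: [-3.5, -0.4, 13.6]
finger_gap: -0.0
gripper_force: 6.8
```

apply_moves([
  [0,0,0.001,0,0,0,1],
  [0,0,0.001,0,0,0,1],
  [0,0,0,0,0,0,1],
])

```text
t: 5.0
tcp_pos: [0.4749, 0.087, 0.0819]
tool_rot: [0.14, 0.99, 0.0, 0.001]
force: [-5.1, 0.8, 24.9]
finger_gap: -0.0
gripper_force: 12.9
```

The contact is now hard: 25 N with under 1 mm of travel. I'll lift off and check the heights.

apply_moves([
  [0,0,-0.01,0,0,0,1],
  [0,0,-0.03,0,0,0,1],
  [0,0,-0.04,0,0,0,1],
  [0,0,0,0,0,0,1],
  [0,0,0,0,0,0,1],
])

```text
t: 5.62
tcp_pos: [0.4741, 0.0869, 0.1588]
tool_rot: [0.14, 0.99, -0.0, -0.0]
force: [-0.9, -0.3, -0.0]
finger_gap: 0.002
gripper_force: 0.0
```

```bash
cat >> h.py <<'E'
def tabs():
    R={}
    for n,box in(("top",(285,235,385,330)),("side",(262,228,332,280))):
        im=snapshot(n);c=calibration(n);b,_=blobs(im,box,(0,0,170),(60,90,255),25);R[n]=[(c,p) for p,a in b]
    for k,v in T.items():
        best=[]
        for c,p in R["top"]:
            for d,q in R["side"]:
                x,e=tri(ray(c,p),ray(d,q)); best.append((np.hypot(*(x[:2]-v))+abs(x[2]-.086),x,e))
        w,x,e=min(best,key=lambda t:t[0]); print(k,np.round(x,4),round(e,4))
E
python3 -c "
from h import *
tabs();go('F')"
```

```text
F [0.5705 0.0259 0.0897] 0.0003
L [0.52   0.0206 0.0537] 0.1065
R [ 0.4674 -0.0261  0.0897] 0.0001
5.72 [0.4736 0.0869 0.1582] F [ 0.1 -0.6  0.4] gap -0.003 shift to F [-0.1107 -0.0335  0.0684] rot [[-0.961, 0.277, -0.003], [0.277, 0.961, 0.0], [0.003, -0.001, -1.0]]
```

apply_moves([
  [-0.02,-0.006,0,0,0,0,1],
  [-0.04,-0.012,0,0,0,0,1],
  [-0.035,-0.01,0,0,0,0,1],
  [-0.015,-0.004,0,0,0,0,1],
  [0,0,0,0,0,0,1],
  [0,0,0,0,0,0,1],
])

```text
t: 6.48
tcp_pos: [0.5698, 0.0263, 0.1587]
tool_rot: [0.14, 0.99, 0.0, -0.001]
force: [0.7, -0.2, 0.1]
finger_gap: 0.003
gripper_force: 0.0
```

```bash
python3 -c "
from h import *
tabs();go('F')"
```

```text
Traceback (most recent call last):
  File "h.py", line 32, in tabs
    w,x,e=min(best,key=lambda t:t[0]); print(k,np.round(x,4),round(e,4))
          ~~~^^^^^^^^^^^^^^^^^^^^^^^^
ValueError: min() iterable argument is empty
```

apply_moves([
  [0,0,0.03,0,0,0,1],
  [0,0,0.025,0,0,0,1],
  [0,0,0.008,0,0,0,1],
  [0,0,0.004,0,0,0,1],
  [0,0,0,0,0,0,1],
  [0,0,0,0,0,0,1],
])

```text
t: 7.32
tcp_pos: [0.572, 0.0256, 0.0932]
tool_rot: [0.14, 0.99, -0.0, 0.001]
force: [-0.4, -1.0, 0.2]
finger_gap: -0.002
gripper_force: 0.0
```

```bash
python3 -c "
from h import *
go('F');im=snapshot('side');c=calibration('side');b,_=blobs(im,(262,228,332,280),(0,0,170),(60,90,255),25)
for p,a in b: print(np.round(p,1),a,np.round(plane(c,p,.083),4),np.round(plane(c,p,.09),4))"
```

```text
7.33 [0.572  0.0256 0.0932] F [-0.4 -1.   0.2] gap -0.002 shift to F [ 0.001  -0.0019  0.0037] rot [[-0.961, 0.277, 0.002], [0.277, 0.961, -0.0], [-0.002, 0.0, -1.0]]
[310.7 230.1] 48 [0.547  0.1154 0.083 ] [0.5462 0.1067 0.09  ]
[283.9 238.7] 51 [0.4749 0.088  0.083 ] [0.4749 0.0796 0.09  ]
[323.3 250. ] 43 [0.5706 0.0321 0.083 ] [0.5696 0.0242 0.09  ]
[282.8 268.1] 56 [ 0.4667 -0.0213  0.083 ] [ 0.4667 -0.0287  0.09  ]
[280.2 276.1] 80 [ 0.4591 -0.0476  0.083 ] [ 0.4592 -0.0548  0.09  ]
[310.9 277.4] 76 [ 0.5303 -0.0608  0.083 ] [ 0.5297 -0.0678  0.09  ]
```

L is consistent with its shut height (0.083). Now pressing F.

apply_moves([
  [0,0,0.002,0,0,0,1],
  [0,0,0.002,0,0,0,1],
  [0,0,0.002,0,0,0,1],
  [0,0,0.002,0,0,0,1],
  [0,0,0,0,0,0,1],
])

```text
t: 8.0
tcp_pos: [0.5706, 0.0256, 0.0837]
tool_rot: [0.14, 0.99, -0.0, -0.001]
force: [0.5, -0.1, 1.0]
finger_gap: 0.002
gripper_force: 0.1
```

apply_moves([
  [0,0,0.001,0,0,0,1],
  [0,0,0.001,0,0,0,1],
  [0,0,0.001,0,0,0,1],
  [0,0,0,0,0,0,1],
])

```text
t: 8.5
tcp_pos: [0.5709, 0.0256, 0.0826]
tool_rot: [0.14, 0.99, -0.0, -0.0]
force: [-3.2, 0.3, 10.9]
finger_gap: -0.005
gripper_force: 5.4
```

apply_moves([
  [0,0,0.001,0,0,0,1],
  [0,0,0.001,0,0,0,1],
  [0,0,0.001,0,0,0,1],
  [0,0,0,0,0,0,1],
])

```text
t: 9.0
tcp_pos: [0.5713, 0.0255, 0.0818]
tool_rot: [0.14, 0.99, -0.0, 0.0]
force: [-6.0, -0.4, 24.4]
finger_gap: -0.004
gripper_force: 11.8
```

apply_moves([
  [0,0,-0.01,0,0,0,1],
  [0,0,-0.03,0,0,0,1],
  [0,0,-0.03,0,0,0,1],
  [0,0,0,0,0,0,1],
])

```text
t: 9.5
tcp_pos: [0.573, 0.0254, 0.1502]
tool_rot: [0.14, 0.99, -0.0, 0.002]
force: [0.5, -0.1, -0.1]
finger_gap: -0.003
gripper_force: 0.0
```

```bash
python3 -c "
from h import *
T['R']=(.467,-.027)
go('R')"
```

```text
9.5 [0.573  0.0254 0.1502] F [ 0.5 -0.1 -0.1] gap -0.003 shift to R [ 0.0876 -0.0798  0.0603] rot [[-0.961, 0.277, 0.005], [0.277, 0.961, -0.001], [-0.005, 0.001, -1.0]]
```

apply_moves([
  [0.018,-0.016,0,0,0,0,1],
  [0.036,-0.032,0,0,0,0,1],
  [0.024,-0.022,0,0,0,0,1],
  [0.01,-0.009,0,0,0,0,1],
  [0,0,0,0,0,0,1],
  [0,0,0,0,0,0,1],
  [0,0,0.02,0,0,0,1],
  [0,0,0,0,0,0,1],
])

```text
t: 10.5
tcp_pos: [0.4653, -0.0254, 0.1274]
tool_rot: [0.14, 0.99, 0.0, -0.001]
force: [-0.3, -0.3, 0.0]
finger_gap: 0.001
gripper_force: 0.0
```

```bash
python3 -c "
from h import *
T['R']=(.467,-.027)
go('R');im=snapshot('side');cv2.imwrite('pics/s3.png',cv2.resize(im[170:320,220:380],None,fx=4,fy=4)[:,:,::-1]);c=calibration('side');b,_=blobs(im,(262,228,332,280),(0,0,170),(60,90,255),25)
for p,a in b: print(np.round(p,1),a,np.round(plane(c,p,.083),4),np.round(plane(c,p,.09),4))"
```

```text
10.5 [ 0.4653 -0.0254  0.1274] F [-0.3 -0.3  0. ] gap 0.001 shift to R [-0.0022 -0.001   0.0379] rot [[-0.961, 0.276, -0.002], [0.276, 0.961, 0.001], [0.002, 0.0, -1.0]]
[313.9 230.9] 83 [0.5552 0.111  0.083 ] [0.5544 0.1023 0.09  ]
[323.9 251.3] 74 [0.5716 0.0271 0.083 ] [0.5706 0.0193 0.09  ]
[283.6 267.3] 87 [ 0.4685 -0.0186  0.083 ] [ 0.4685 -0.0261  0.09  ]
[280.1 275.9] 82 [ 0.4589 -0.0471  0.083 ] [ 0.459  -0.0543  0.09  ]
[315.  277.4] 54 [ 0.5398 -0.0618  0.083 ] [ 0.5392 -0.0688  0.09  ]
```

View pics/s3.png

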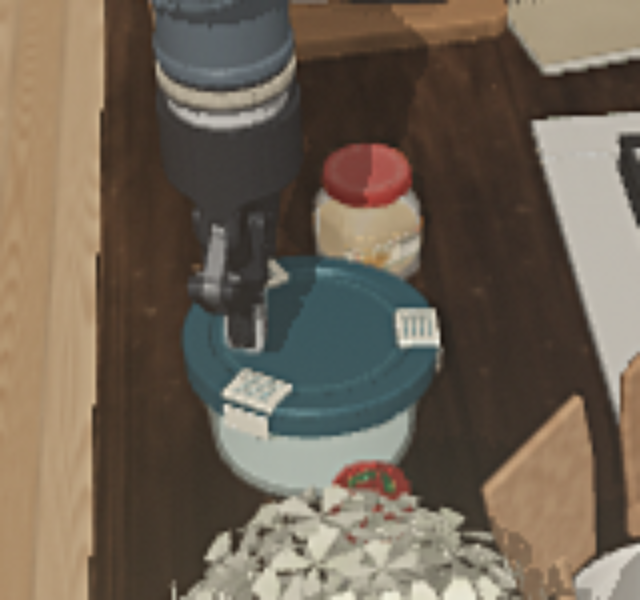

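The F tab, at crop (417,327), has gone down. The R tab at (257,390) is still up, with the fingertips above and behind it at (245,345) and still high. R is at about (0.4685,-0.026), so the shift is about -3 mm in tool x. Now the descent and the last press.

apply_moves([
  [-0.002,0.0,0.016,0,0,0,1],
  [0,0,0.012,0,0,0,1],
  [0,0,0.004,0,0,0,1],
  [0,0,0,0,0,0,1],
  [0,0,0,0,0,0,1],
])

```text
t: 11.18
tcp_pos: [0.4672, -0.0265, 0.0966]
tool_rot: [0.14, 0.99, -0.0, 0.0]
force: [-0.4, 1.0, -0.6]
finger_gap: -0.003
gripper_force: 0.0
```

apply_moves([
  [0,0,0.002,0,0,0,1],
  [0,0,0.002,0,0,0,1],
  [0,0,0.002,0,0,0,1],
  [0,0,0.002,0,0,0,1],
  [0,0,0,0,0,0,1],
])

```text
t: 11.8
tcp_pos: [0.4669, -0.027, 0.0888]
tool_rot: [0.14, 0.99, -0.0, 0.0]
force: [-1.2, -2.5, 6.0]
finger_gap: 0.001
gripper_force: 3.4
```

apply_moves([
  [0,0,0.001,0,0,0,1],
  [0,0,0.001,0,0,0,1],
  [0,0,0,0,0,0,1],
])

```text
t: 12.18
tcp_pos: [0.467, -0.0266, 0.0864]
tool_rot: [0.14, 0.99, 0.0, 0.0]
force: [-0.7, -0.0, 0.4]
finger_gap: -0.003
gripper_force: 0.1
```

apply_moves([
  [0,0,0.002,0,0,0,1],
  [0,0,0.001,0,0,0,1],
  [0,0,0.001,0,0,0,1],
  [0,0,0.001,0,0,0,1],
  [0,0,0,0,0,0,1],
])

```text
t: 12.8
tcp_pos: [0.4668, -0.0264, 0.0822]
tool_rot: [0.14, 0.99, -0.0, 0.0]
force: [-2.5, 0.5, 12.3]
finger_gap: 0.0
gripper_force: 5.6
```

apply_moves([
  [0,0,0.001,0,0,0,1],
  [0,0,0.001,0,0,0,1],
  [0,0,0,0,0,0,1],
])

```text
t: 13.18
tcp_pos: [0.4668, -0.0265, 0.0817]
tool_rot: [0.14, 0.99, -0.0, 0.001]
force: [-5.0, -0.4, 24.6]
finger_gap: 0.001
gripper_force: 12.9
```

apply_moves([
  [0,0,-0.01,0,0,0,1],
  [0,0,-0.04,0,0,0,1],
  [0,0,-0.06,0,0,0,1],
  [0,0,-0.04,0,0,0,1],
  [0,0,0,0,0,0,1],
])

```text
t: 13.8
tcp_pos: [0.4691, -0.0269, 0.2323]
tool_rot: [0.14, 0.99, -0.001, 0.004]
force: [-0.0, 0.7, -1.1]
finger_gap: 0.001
gripper_force: 0.0
```

apply_moves([
  [0.02,0.03,0,0,0,0,1],
  [0.03,0.046,0,0,0,0,1],
  [0.03,0.046,0,0,0,0,1],
  [0.03,0.046,0,0,0,0,1],
  [0.03,0.046,0,0,0,0,1],
  [0.03,0.046,0,0,0,0,1],
  [0,0,0,0,0,0,1],
  [0,0,0,0,0,0,1],
])

```text
t: 14.8
tcp_pos: [0.3749, 0.27, 0.2281]
tool_rot: [0.139, 0.99, -0.001, -0.001]
force: [0.7, -0.3, 0.1]
finger_gap: 0.003
gripper_force: 0.0
```

```bash
python3 -c "
from h import *
tabs();go('R')
im=snapshot('side');cv2.imwrite('pics/s4.png',cv2.resize(im[170:320,220:380],None,fx=4,fy=4)[:,:,::-1])"
```

```text
F [0.5707 0.0246 0.082 ] 0.0009
L [0.4738 0.0869 0.0828] 0.0008
R [ 0.4677 -0.0278  0.0833] 0.0002
14.9 [0.3757 0.2693 0.2286] F [-0.4 -0.7 -0.5] gap 0.001 shift to R [-0.1709 -0.2592  0.1393] rot [[-0.96, 0.279, -0.001], [0.279, 0.96, -0.001], [0.001, -0.001, -1.0]]
```

View pics/s4.png

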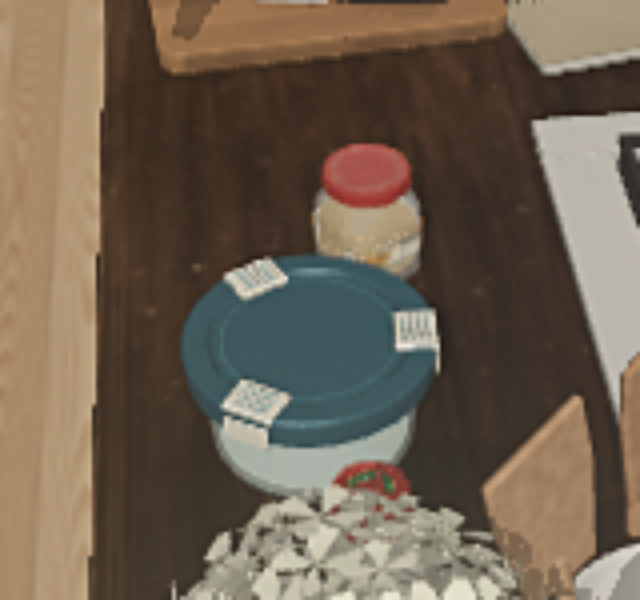

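All three tabs, at crop (257,278), (416,329) and (257,401), measure 82–83 mm high. The lid sits level and the arm is clear.

```bash
python3 -c "
from station import *
print(sign_off())"
```

```text
the job is handed in; nothing more can be done
None
```

The job is handed in: the three tabs were pressed shut one after another, and in the last check all three stood 82–83 mm above the worktop (83 mm is shut) with the arm clear; the judge's result was not shown.

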